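# Kit the printed gears into their fitting trays

### The arm

A 6-joint arm with a two-finger parallel gripper is mounted at the origin on the work surface. World frame = base frame: x ahead of the robot, y to its left, z up, the work surface at z = 0. Lengths are in m, angles in rad, forces in N, time in s.
With the tool pointing down it reaches from about 0.3 to 0.85 m from the base axis. Payload 4.2 kg.
Tool frame: the origin (TCP) lies between the finger pads; the fingertips stand 17 mm ahead of it and the grasp point (between the pads) lies 2 mm behind it; z points along the fingers, y is the line along which they close (so a half turn about z gives the same grasp; the last joint's range is limited). The gripper opens to 91 mm and grips with 3 to 60 N. Pads are 32 mm wide; open, the fingers measure 118 mm over their backs; the gripper's body (76 mm by 178 mm) begins 60 mm behind the grasp point.
Start: joints at [-1.365, 0.32, 1.565, -0, 1.257, -0.02], TCP at [0.129, -0.56, 0.231] pointing down, gripper open.
Joint ranges: [-3.11, 3.11], [-0.84, 2.01], [0.21, 2.61], [-1.34, 4.49], [0.05, 2.63], [-2.56, 2.56]. Speed limits (rad/s): [2.57, 2.57, 3.14, 3.14, 3.14, 3.14].

### API

Orientations are given as a rotation vector (axis times angle).
In Python, from bench import robot gives the robot as it stands.
- The arm moves only by the tool step_arm, never from a script. Its argument "deltas" is a list of rows, each an object with "turn": the turn, a rotation vector about the tool's x, y, z scaled (see below), a list of three; "xyz": the shift along the tool's x, y, z scaled (see below), a list of three; "claw": the opening, from 0 (shut) to 1 (fully open). A call has 1 to 12 rows; each row is the pose to reach, as a shift and turn from the pose commanded when the call began, along the tool's axes at that moment; what a row does not reach only later rows make up. The controller multiplies each number of a shift by 0.8 m and each number of a turn by pi/2 rad. A row lasts 1/10 s, in which the tool goes at most 50 mm and 8.59 degrees, less where a joint would pass 70% of its speed; a pose out of reach is approached as far as the arm can. A call with a number of a shift or a turn outside -1 to 1 is refused whole. A call with a gripper value outside its range is refused whole. The fingers move at their own pace and stop on an object; the grip force is fixed at half the most. Time passes only in rows, so rows that repeat a pose let the fingers close. It gives the time, the measured TCP pose, the force, the opening and the grip force at its end, in the units of the state.
- robot.get_obs(): the state, without advancing time (a new reading comes with each control period).
- robot.read_camera(name): name is "scene" or "top" or "wrist"; returns the picture (420x560x3 uint8, red, green, blue); there is no depth.
- robot.camera_params(name): a dict with "fx", "fy", "cx", "cy" (pixels), "camera_from_world" (4x4, takes a point from world to camera coordinates); the wrist camera has in their place "tool_from_camera" (4x4, takes a point from camera to tool coordinates, whose origin is the TCP and whose axes are the flange's). Camera axes: x right, y up, looking along -z (the intrinsics and any distortion apply to the point x, -y, -z); pixel columns grow to the right and rows downward; lengths in m; the calibration is good to about 2 mm. A picture is of the moment at which its call begins: read the wrist's pose just before it. camera_params takes no time and is no camera call.
- robot.sign_off(): hands the job in; it is judged then, once.
The state is a dict: "time": time; "q": joint angles; "qvel": joint speeds; "effort": joint torques, N m; "tcp_pos": TCP position; "eef_rot": TCP orientation; "contact_force": force on the tool from outside, world axes, zero at the start; "moment": the same for the moment, N m; "finger_gap": opening from 0.0 (shut) to 1.0 (fully open); "grasp_force": force on a finger pad.
Only numpy, scipy, OpenCV 4.12 (cv2) and the standard library are available. Lean on these libraries where they do the work, as an engineer would, in place of code of your own. Each camera call takes 0.05 s, during which the arm holds its last target. There are 200 camera calls.

### The job

Pick the three gears off the print sheet and set each one down, not dropped, flat in the white tray of its size: the large gear in the largest tray, the medium gear in the middle-sized one, the small gear in the smallest. Leave the bracket and the tube where they are on the sheet, and do not disturb the cup.

Things in the scene. Friction and masses are not known exactly. Their poses are not given: they have to be found in the camera images.
- gear_large: The large gear: a printed grey plastic gear lying flat, teeth around its rim: a disc 72 mm across the tooth tips (18 teeth) and 10 mm thick, with a round hub 20 mm in diameter standing up from its middle, from 10 to 38 mm above the underside (grip it by the hub); about 65 g (may vary by 30 %). Loose, lies on the print sheet at the start. Origin: centre of the underside; z up along the hub; x, y arbitrary (round).
- gear_medium: The medium gear: a printed grey plastic gear lying flat, teeth around its rim: a disc 50 mm across the tooth tips (12 teeth) and 10 mm thick, with a round hub 20 mm in diameter standing up from its middle, from 10 to 38 mm above the underside (grip it by the hub); about 36 g (may vary by 30 %). Loose, lies on the print sheet at the start. Origin: centre of the underside; z up along the hub; x, y arbitrary (round).
- gear_small: The small gear: a printed grey plastic gear lying flat, teeth around its rim: a disc 34 mm across the tooth tips (8 teeth) and 10 mm thick, with a round hub 20 mm in diameter standing up from its middle, from 10 to 38 mm above the underside (grip it by the hub); about 20 g (may vary by 30 %). Loose, lies on the print sheet at the start. Origin: centre of the underside; z up along the hub; x, y arbitrary (round).
- tray_large: The largest tray: a low square open tray of white plastic, fixed to the table: 94 mm square outside, 88 mm square inside, 3 mm floor, walls 3 mm thick and 12 mm high. It is the place of the large gear. Origin: centre of the underside (inner floor 3 mm above it); x, y along its sides, z up.
- tray_medium: The middle-sized tray: a low square open tray of white plastic, fixed to the table: 72 mm square outside, 66 mm square inside, 3 mm floor, walls 3 mm thick and 12 mm high. It is the place of the medium gear. Origin: centre of the underside (inner floor 3 mm above it); x, y along its sides, z up.
- tray_small: The smallest tray: a low square open tray of white plastic, fixed to the table: 56 mm square outside, 50 mm square inside, 3 mm floor, walls 3 mm thick and 12 mm high. It is the place of the small gear. Origin: centre of the underside (inner floor 3 mm above it); x, y along its sides, z up.
- sheet: the printer's removable print sheet, a dark flat plate 235 mm square and 4 mm thick with a small pull tab, fixed on the table; the five printed parts stand on it, their centres about 80 mm or more apart. Origin: centre of its underside; top 4 mm above; x, y along its sides (tab at -x).
- bracket: a printed grey plastic L-shaped angle bracket, no gear: foot 44 x 26 x 6 mm, with an upright 6 mm leg at its -x end, 32 mm high in all; about 20 g, loose on the sheet, to be left alone. Origin: centre of the foot's underside; x along the foot, z up.
- tube: a printed grey plastic plain tube standing on end, no gear: 44 mm outer, 32 mm inner diameter, 26 mm high; about 30 g, loose on the sheet, to be left alone. Origin: centre of its underside; z up along its axis.
- cup: a black drinking cup shaped like a camera lens with a thin red ring, 75 mm in diameter, 95 mm high, about 300 g; it stands loose on the table near the trays, to be left alone. Origin: centre of its underside; z up.
Things that resemble listed ones, but are neither listed nor needed, are in the scene too. What is shaped like the gear_medium but orange or purple is not meant.

How it is judged:
At the end, for the whole second after the job is handed in: Each gear is released and at rest, flat (within 0.1 rad) on the floor of the tray of its own size, its centre within 12 mm of the tray's centre; the bracket, the tube and the cup stand within 15 mm of where they were and are upright (horizontal distance between gear_large and tray_large below 0.012 m and z of gear_large in the frame of tray_large below 0.006 m and angle between each of gear_large, gear_medium, gear_small's own z axis and vertical below 0.1 rad and linear speed of each of gear_large, gear_medium, gear_small below 0.02 m/s and angular speed of each of gear_large, gear_medium, gear_small below 0.3 rad/s and contact force between each of gear_large, gear_medium, gear_small and the fingers below 0.05 N and horizontal distance between gear_medium and tray_medium below 0.012 m and z of gear_medium in the frame of tray_medium below 0.006 m and horizontal distance between gear_small and tray_small below 0.012 m and z of gear_small in the frame of tray_small below 0.006 m and distance of each of bracket, tube, cup from where it was at the start of the episode below 0.015 m and angle between each of bracket, tube, cup's own z axis and vertical below 0.15 rad); the robot touches nothing.
It fails at once if the bracket is shifted by more than 15 mm or tipped (distance of bracket from where it was at the start of the episode above 0.015 m or angle between bracket's own z axis and vertical above 0.3 rad).
It fails at once if the tube is shifted by more than 15 mm or tipped (distance of tube from where it was at the start of the episode above 0.015 m or angle between tube's own z axis and vertical above 0.3 rad).
It fails at once if the cup is shifted by more than 15 mm or tipped (distance of cup from where it was at the start of the episode above 0.015 m or angle between cup's own z axis and vertical above 0.3 rad).
It fails at once if a gear is dropped (falling free more than 40 mm above the table) ((height (world z) of gear_large above 0.04 m and contact force between gear_large and the fingers below 0.05 N and linear speed of gear_large above 0.3 m/s) or (height (world z) of gear_medium above 0.04 m and contact force between gear_medium and the fingers below 0.05 N and linear speed of gear_medium above 0.3 m/s) or (height (world z) of gear_small above 0.04 m and contact force between gear_small and the fingers below 0.05 N and linear speed of gear_small above 0.3 m/s)).
It also fails if it takes over 96 s, if anything falls off the work surface, if the arm or the gripper's body presses on something with over 40 N, if the wrist force passes 120 N, or if a joint passes its speed limit or range.

## Working session

There is one attempt and no reset: what is moved stays moved. The work goes in short steps, Python scripts to look and compute and a tool call to move; the robot and the scene stay as the last step left them, time stands still between calls to the robot, and variables do not carry over. Pictures are saved under pics/ and viewed, at most 14 in all, crops included, and the job is handed in when it is done.

Besides the shell and the picture viewer there is one more tool, called after "Call:" as a command line: name --argument value ..., lists and objects as JSON in quotes. step_arm: Moves the arm, as the interface text tells. Its arguments: {"type":"object","properties":{"deltas":{"type":"array"}},"required":["deltas"]}

```bash
mkdir -p pics; ls; python3 - <<'E'
from bench import robot
import cv2,numpy as np
np.set_printoptions(precision=4,suppress=True)
o=robot.get_obs();print(o)
for n in("scene","top","wrist"):
    im=robot.read_camera(n);cv2.imwrite(f"pics/{n}0.png",im[:,:,::-1]);print(n,robot.camera_params(n))
E
```

```text
pics
{'time': 0.0, 'q': array([-1.365 ,  0.3203,  1.5657, -0.    ,  1.2574, -0.02  ]), 'qvel': array([ 0.    , -0.0005, -0.0014,  0.0005,  0.0012,  0.0011]), 'effort': array([  0.0024, -41.2458, -23.1977,   0.0731,   0.046 ,  -0.0001]), 'tcp_pos': array([ 0.1286, -0.5599,  0.2301]), 'eef_rot': array([-3.1199, -0.3538,  0.0003]), 'contact_force': array([-0.7043, -0.0084, -0.6467]), 'moment': array([ 0.0241, -0.0163,  0.0024]), 'grasp_force': 0.0, 'finger_gap': 0.999957444612169}
scene {'fx': 424.07416336019423, 'fy': 424.07416336019423, 'cx': 278.2134821722393, 'cy': 212.64533881567647, 'camera_from_world': array([[-0.1173,  0.9931,  0.0033,  0.1332],
       [-0.667 , -0.0813,  0.7406,  0.334 ],
       [ 0.7358,  0.0847,  0.6719, -1.4006],
       [ 0.    ,  0.    ,  0.    ,  1.    ]])}
top {'fx': 520.9047435182515, 'fy': 520.9047435182515, 'cx': 293.2281239091992, 'cy': 214.882231561421, 'camera_from_world': array([[-0.0263, -0.9996,  0.0038, -0.0847],
       [ 0.9853, -0.0253,  0.169 , -0.5786],
       [-0.1688,  0.0082,  0.9856, -1.2516],
       [ 0.    ,  0.    ,  0.    ,  1.    ]])}
wrist {'fx': 311.52190624634505, 'fy': 311.52190624634505, 'cx': 276.59860523810005, 'cy': 211.90236028302564, 'tool_from_camera': array([[ 0.0001,  0.9718,  0.2357,  0.0657],
       [ 1.    ,  0.    , -0.0004,  0.0006],
       [-0.0004,  0.2357, -0.9718, -0.1548],
       [ 0.    ,  0.    ,  0.    ,  1.    ]])}
```

View pics/top0.png

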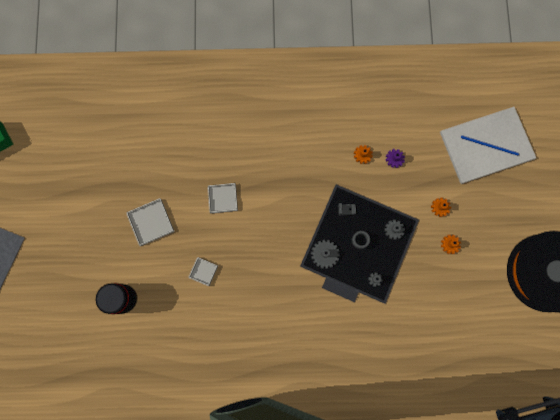

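View pics/scene0.png

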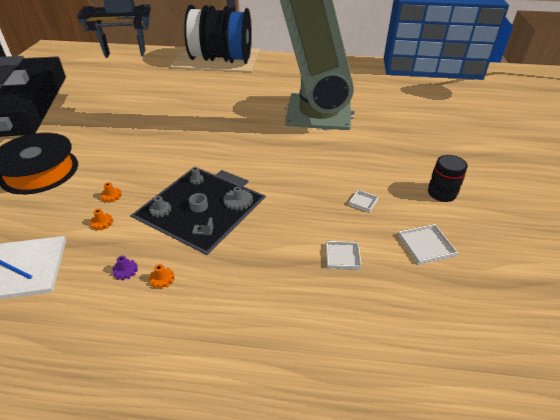

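Top view: the large gear is at about (325,254), the medium at (395,229) and the small at (375,280). The trays are at (151,222), (223,198) and (204,271), and the cup at (116,299). The scene view shows the same layout. Next I segment both views and triangulate.

```bash
cat > h.py <<'E'
from bench import robot
import cv2,numpy as np
from scipy.spatial.transform import Rotation as R
np.set_printoptions(precision=4,suppress=True)
def ray(name,uv,obs=None):
    p=robot.camera_params(name)
    d=np.array([(uv[0]-p['cx'])/p['fx'],-(uv[1]-p['cy'])/p['fy'],-1.])
    if name=='wrist':
        T=np.eye(4);T[:3,:3]=R.from_rotvec(obs['eef_rot']).as_matrix();T[:3,3]=obs['tcp_pos'];M=T@p['tool_from_camera']
    else: M=np.linalg.inv(p['camera_from_world'])
    d=M[:3,:3]@d
    return M[:3,3],d/np.linalg.norm(d)
def plane(r,z): o,d=r; return o+d*(z-o[2])/d[2]
def tri(*rs):
    A=sum(np.eye(3)-np.outer(d,d) for o,d in rs);b=sum((np.eye(3)-np.outer(d,d))@o for o,d in rs)
    x=np.linalg.solve(A,b)
    return x,max(np.linalg.norm(np.cross(x-o,d)) for o,d in rs)
def blobs(mask,amin=60,amax=20000):
    cs,_=cv2.findContours(mask.astype(np.uint8),cv2.RETR_EXTERNAL,cv2.CHAIN_APPROX_NONE)
    return [c for c in cs if amin<cv2.contourArea(c)<amax]
E
python3 - <<'E'
from h import *
for n in('top','scene'):
    im=cv2.imread(f'pics/{n}0.png');hsv=cv2.cvtColor(im,cv2.COLOR_BGR2HSV);H,S,V=[hsv[...,i].astype(int) for i in range(3)]
    print(n,'white')
    for c in blobs((S<60)&(V>120)):
        (u,v),wh,a=cv2.minAreaRect(c)
        if v<60 or cv2.contourArea(c)>4000: continue
        bx=cv2.boxPoints(((u,v),wh,a))
        print(round(u,1),round(v,1),np.round(wh,1),round(a),[plane(ray(n,p),.012)[:2].round(4).tolist() for p in bx], plane(ray(n,(u,v)),.012)[:2])
    # sheet
    dark=blobs(cv2.morphologyEx(((V<75)&(S<90)).astype(np.uint8),cv2.MORPH_CLOSE,np.ones((9,9))),5000,40000)
    for c in dark:
        m=np.zeros(V.shape,np.uint8);cv2.drawContours(m,[cv2.convexHull(c)],-1,1,-1)
        (u,v),wh,a=cv2.minAreaRect(c);print('sheet?',u,v,wh,a)
        if not 100<u<400: continue
        m=cv2.erode(m,np.ones((5,5)))
        for g in blobs((m>0)&(V>62)&(S<70),30):
            (u,v),r=cv2.minEnclosingCircle(g);x,y,w,h=cv2.boundingRect(g)
            print('grey',round(u,1),round(v,1),'r',round(r,1),x,y,w,h,plane(ray(n,(u,v)),.014)[:2])
        x,y,w,h=cv2.boundingRect(c)
        cv2.imwrite(f'pics/{n}crop.png',cv2.resize(im[y:y+h,x:x+w],None,fx=4,fy=4,interpolation=cv2.INTER_CUBIC));print('crop',x,y,w,h)
E
```

```text
top white
202.4 271.1 [21.8 22.5] 23 [[0.4306, 0.169], [0.482, 0.1471], [0.459, 0.0964], [0.4078, 0.1186]] [0.4447 0.1328]
149.3 221.7 [35.8 37.4] 67 [[0.6001, 0.3316], [0.6359, 0.2439], [0.5489, 0.207], [0.514, 0.2939]] [0.5745 0.2691]
222.2 197.5 [27.6 27.4] 84 [[0.6665, 0.121], [0.672, 0.0503], [0.5994, 0.0438], [0.5941, 0.1138]] [0.6328 0.0822]
sheet? 357.9914245605469 248.3534698486328 (92.96495819091797, 100.7120361328125) 23.198591232299805
grey 375.0 279.0 r 6.4 369 273 12 13 [ 0.4135 -0.3013]
grey 324.6 253.6 r 13.7 311 240 27 28 [ 0.4807 -0.1769]
grey 360.6 239.1 r 8.5 353 231 17 17 [ 0.5152 -0.2699]
grey 394.0 229.0 r 9.4 385 220 18 19 [ 0.5391 -0.3566]
crop 301 185 118 118
scene white
343.5 255.0 [28. 35.] 90 [[0.6034, 0.0444], [0.594, 0.1219], [0.6759, 0.1197], [0.6847, 0.0472]] [0.6408 0.0833]
32.4 267.0 [55.3 71.4] 83 [[0.6999, -0.6833], [0.657, -0.5406], [0.8008, -0.4536], [0.8361, -0.5813]] [ 0.753  -0.5624]
427.8 243.2 [36.5 53.1] 77 [[0.5526, 0.2065], [0.4982, 0.331], [0.6116, 0.328], [0.6586, 0.2136]] [0.583 0.269]
363.0 200.6 [25.9 17.9] 21 [[0.4726, 0.0929], [0.4048, 0.1091], [0.4339, 0.1686], [0.4988, 0.1502]] [0.4535 0.1304]
333.7 121.2 [21.6 42.4] 67 [[0.076, -0.0243], [-0.0483, 0.0988], [0.0789, 0.1241], [0.1884, 0.0074]] [0.0775 0.0503]
13.6 78.3 [10.8 20. ] 86 [[-0.1179, -1.179], [-0.1388, -1.1125], [-0.0545, -1.0595], [-0.035, -1.1236]] [-0.0856 -1.1182]
425.0 64.4 [21.3 12.6] 4 [[-0.3428, 0.3462], [-0.4658, 0.3638], [-0.4621, 0.4465], [-0.3399, 0.4248]] [-0.401   0.3952]
sheet? 197.00001525878906 205.99998474121094 (80.61016082763672, 107.48020935058594) 45.0
grey 202.0 225.0 r 12.0 193 217 20 18 [ 0.5886 -0.2417]
grey 159.5 207.0 r 11.0 149 196 22 21 [ 0.5395 -0.3593]
grey 198.0 202.0 r 10.3 189 193 19 19 [ 0.5104 -0.2717]
grey 228.2 188.3 r 27.5 206 172 50 38 [ 0.4489 -0.2093]
grey 196.5 176.9 r 6.9 191 170 13 14 [ 0.4122 -0.3015]
crop 131 168 132 87
sheet? 38.5 119.0 (77.0, 148.0) 0.0
```

Call:
step_arm --deltas '[{"xyz":[0.5,-0.257,0.0375],"turn":[0,0,0],"claw":0.5},{"xyz":[0.5,-0.257,0.0375],"turn":[0,0,0],"claw":0.5},{"xyz":[0.5,-0.257,0.0375],"turn":[0,0,0],"claw":0.5},{"xyz":[0.5,-0.257,0.0375],"turn":[0,0,0],"claw":0.5},{"xyz":[0.5,-0.257,0.0375],"turn":[0,0,0],"claw":0.5},{"xyz":[0.5,-0.257,0.0375],"turn":[0,0,0],"claw":0.5},{"xyz":[0.5,-0.257,0.0375],"turn":[0,0,0],"claw":0.5},{"xyz":[0.5,-0.257,0.0375],"turn":[0,0,0],"claw":0.5},{"xyz":[0.5,-0.257,0.0375],"turn":[0,0,0],"claw":0.5},{"xyz":[0.5,-0.257,0.0375],"turn":[0,0,0],"claw":0.5},{"xyz":[0.5,-0.257,0.0375],"turn":[0,0,0],"claw":0.5},{"xyz":[0.5,-0.257,0.0375],"turn":[0,0,0],"claw":0.5}]'

```text
time: 1.35
tcp_pos: [0.4717, -0.271, 0.2008]
eef_rot: [3.122, 0.353, -0.001]
contact_force: [-0.1, 0.6, 1.1]
finger_gap: 0.502
grasp_force: 0.0
```

```bash
cat >> h.py <<'E'
def snap(tag):
    o=robot.get_obs();im=robot.read_camera('wrist')[:,:,::-1].copy();cv2.imwrite(f'pics/{tag}.png',im);np.save(f'pics/{tag}.npy',np.r_[o['tcp_pos'],o['eef_rot']])
    print('t',round(o['time'],2),'tcp',o['tcp_pos'],o['eef_rot'],'F',o['contact_force'],'gap',round(o['finger_gap'],3),'grip',o['grasp_force']);return o,im
def go(x,o=None):
    o=o or robot.get_obs();d=R.from_rotvec(o['eef_rot']).inv().apply(np.array(x)-o['tcp_pos']);print('move',np.array(x),'->units',d/.8)
E
python3 - <<'E'
from h import *
snap('w1')
E
```

```text
t 1.35 tcp [ 0.4717 -0.271   0.2008] [ 3.1216  0.353  -0.0014] F [-0.0917  0.5733  1.1064] gap 0.502 grip 0.0
```

View pics/w1.png

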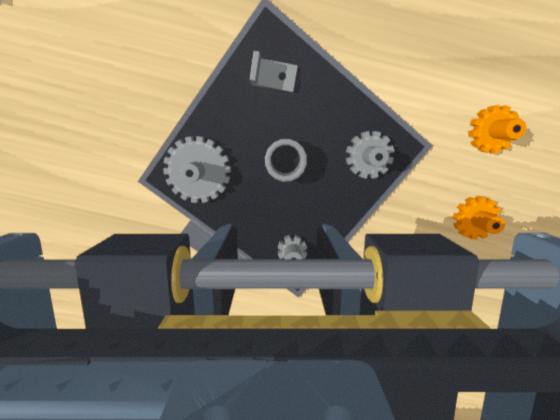

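Wrist view: the bores in the hub tops are at about (190,173) for the large gear, (378,157) medium and (292,240) small. The tube is at (286,160) and the bracket at (274,73). I'll take a second viewpoint to triangulate.

Call:
step_arm --deltas '[{"xyz":[-0.1,0.05,0],"turn":[0,0,0],"claw":0.45},{"xyz":[-0.1,0.05,0],"turn":[0,0,0],"claw":0.45},{"xyz":[-0.1,0.05,0],"turn":[0,0,0],"claw":0.45},{"xyz":[-0.1,0.05,0],"turn":[0,0,0],"claw":0.45}]'

```text
time: 1.8
tcp_pos: [0.4022, -0.3286, 0.2013]
eef_rot: [3.122, 0.347, 0.001]
contact_force: [0.9, 1.0, -0.7]
finger_gap: 0.448
grasp_force: 0.0
```

```bash
python3 - <<'E'
from h import *
snap('w2')
rays={}
for t in('w1','w2'):
    im=cv2.imread(f'pics/{t}.png');s=np.load(f'pics/{t}.npy');o={'tcp_pos':s[:3],'eef_rot':s[3:]}
    hsv=cv2.cvtColor(im,cv2.COLOR_BGR2HSV);S=hsv[...,1];V=hsv[...,2]
    m=(V>85)&(S<50)
    for g in blobs(m,250,6000):
        (u,v),r=cv2.minEnclosingCircle(g)
        if v>255: continue
        f=np.zeros(V.shape,np.uint8);cv2.drawContours(f,[g],-1,1,-1)
        holes=[c for c in blobs((cv2.erode(f,np.ones((3,3)))>0)&(V<75),8,400)]
        hc=[(np.round(c.reshape(-1,2).mean(0),1).tolist(),cv2.contourArea(c)) for c in holes]
        print(t,round(u,1),round(v,1),'r',round(r,1),'z14:',plane(ray('wrist',(u,v),o),.014)[:2],'holes',[(h,plane(ray('wrist',h[0],o),.042)[:2]) for h in hc])
E
```

```text
t 1.8 tcp [ 0.4022 -0.3286  0.2013] [3.1221 0.3473 0.0011] F [ 0.8587  0.9811 -0.6501] gap 0.448 grip 0.0
w1 285.2 159.7 r 21.6 z14: [ 0.5138 -0.2717] holes []
w1 369.5 153.7 r 24.9 z14: [ 0.5404 -0.3589] holes [(([378.7, 156.4], 24.5), array([ 0.5395, -0.3602]))]
w1 273.0 70.5 r 28.0 z14: [ 0.5983 -0.239 ] holes [(([281.4, 75.8], 26.5), array([ 0.5904, -0.2492]))]
w2 255.8 181.8 r 15.9 z14: [ 0.4139 -0.3032] holes [(([254.0, 186.2], 25.0), array([ 0.4134, -0.3033]))]
w2 244.0 76.5 r 24.3 z14: [ 0.5173 -0.2693] holes []
w2 335.1 74.3 r 27.2 z14: [ 0.5398 -0.3596] holes [(([340.8, 68.8], 33.5), array([ 0.5396, -0.3599]))]
w2 314.0 96.5 r 97.7 z14: [ 0.5143 -0.3439] holes []
```

View pics/w2.png

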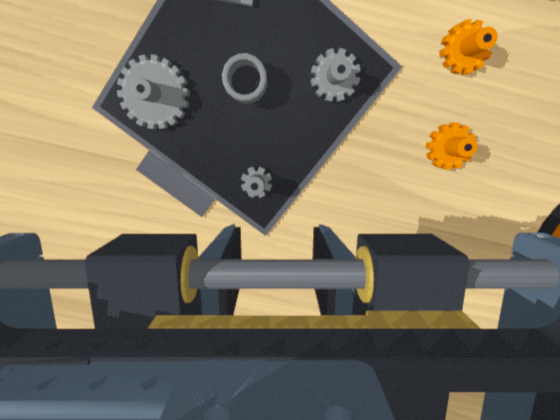

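View 2 shows the hub bores at about (143,89) for the large gear, (341,69) medium and (254,186) small. Now I'll refine the bores and triangulate them.

```bash
python3 - <<'E'
from h import *
def bore(t,u,v,k=6):
    V=cv2.imread(f'pics/{t}.png').max(2).astype(float);p=V[v-k:v+k+1,u-k:u+k+1];w=np.clip(110-p,0,None)
    yy,xx=np.mgrid[-k:k+1,-k:k+1];w*=(xx**2+yy**2<=k*k)
    s=np.load(f'pics/{t}.npy');o={'tcp_pos':s[:3],'eef_rot':s[3:]}
    uv=(u+(w*xx).sum()/w.sum(),v+(w*yy).sum()/w.sum());return np.round(uv,1),ray('wrist',uv,o)
for n,a,b in(('large',(190,173),(143,89)),('med',(379,156),(341,69)),('small',(292,241),(254,186))):
    A=bore('w1',*a,k=5);B=bore('w2',*b,k=5);print(n,A[0],B[0],tri(A[1],B[1]),plane(A[1],.042)[:2],plane(B[1],.042)[:2])
go((.481,-.178,.12))
# tray rim heights: top and scene centres triangulated
for n,a,b in(('S',(202.4,271.1),(363,200.6)),('L',(149.3,221.7),(427.8,243.2)),('M',(222.2,197.5),(343.5,255))): print(n,tri(ray('top',a),ray('scene',b)))
E
```

```text
large [189.  172.9] [140.9  88.3] (array([ 0.4813, -0.1793,  0.0413]), np.float64(0.0002670401237844034)) [ 0.4812 -0.1793] [ 0.4814 -0.1798]
med [378.7 156.5] [340.9  68.6] (array([ 0.5394, -0.3597,  0.0436]), np.float64(1.390183846615933e-05)) [ 0.5394 -0.3603] [ 0.5398 -0.36  ]
small [292.1 238.4] [254.  186.1] (array([ 0.4028, -0.3042, -0.0513]), np.float64(0.006394565471996596)) [ 0.4372 -0.2965] [ 0.4136 -0.3033]
move [ 0.481 -0.178  0.12 ] ->units [ 0.1365 -0.1614  0.1016]
S (array([0.4452, 0.1327, 0.0051]), np.float64(0.001144000434900097))
L (array([0.5756, 0.2714, 0.0047]), np.float64(0.00030073707889667465))
M (array([0.6344, 0.0836, 0.0049]), np.float64(0.0004210611651661128))
```

Call:
step_arm --deltas '[{"xyz":[0.1365,-0.16,0.05],"turn":[0,0,0],"claw":0.45},{"xyz":[0.1365,-0.16,0.05],"turn":[0,0,0],"claw":0.45},{"xyz":[0.1365,-0.16,0.114],"turn":[0,0,0],"claw":0.45},{"xyz":[0.1365,-0.16,0.114],"turn":[0,0,0],"claw":0.45},{"xyz":[0.1365,-0.16,0.114],"turn":[0,0,0],"claw":0.45},{"xyz":[0.1365,-0.16,0.114],"turn":[0,0,0],"claw":0.45},{"xyz":[0.1365,-0.16,0.114],"turn":[0,0,0],"claw":0.45}]'

```text
time: 2.55
tcp_pos: [0.4821, -0.1789, 0.1108]
eef_rot: [3.12, 0.354, 0.003]
contact_force: [-0.5, -0.4, 0.7]
finger_gap: 0.447
grasp_force: 0.0
```

```bash
python3 - <<'E'
from h import *
o,im=snap('w3');go((.4813,-.1793,.036),o)
E
```

```text
t 2.55 tcp [ 0.4821 -0.1789  0.1108] [3.1202 0.3537 0.003 ] F [-0.46   -0.3572  0.6628] gap 0.447 grip 0.0
move [ 0.4813 -0.1793  0.036 ] ->units [-0.0013  0.0001  0.0935]
```

View pics/w3.png

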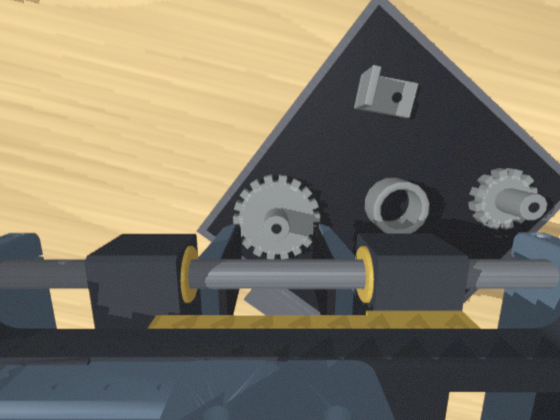

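The hub bore is at about (276,229), centred between the fingers. Descend and grip.

Call:
step_arm --deltas '[{"xyz":[0,0,0.04],"turn":[0,0,0],"claw":0.45},{"xyz":[0,0,0.075],"turn":[0,0,0],"claw":0.45},{"xyz":[0,0,0.0935],"turn":[0,0,0],"claw":0.45},{"xyz":[0,0,0.0935],"turn":[0,0,0],"claw":0.45},{"xyz":[0,0,0.0935],"turn":[0,0,0],"claw":0.0},{"xyz":[0,0,0.0935],"turn":[0,0,0],"claw":0.0},{"xyz":[0,0,0.0935],"turn":[0,0,0],"claw":0.0},{"xyz":[0,0,0.0935],"turn":[0,0,0],"claw":0.0},{"xyz":[0,0,0.0935],"turn":[0,0,0],"claw":0.0},{"xyz":[0,0,0.0935],"turn":[0,0,0],"claw":0.0}]'

```text
time: 3.6
tcp_pos: [0.4821, -0.1788, 0.0362]
eef_rot: [3.12, 0.354, 0.003]
contact_force: [-1.4, -1.1, 6.3]
finger_gap: 0.209
grasp_force: 30.0
```

Call:
step_arm --deltas '[{"xyz":[0,0,-0.03],"turn":[0,0,0],"claw":0.0},{"xyz":[0,0,-0.09],"turn":[0,0,0],"claw":0.0},{"xyz":[0,0,-0.15],"turn":[0,0,0],"claw":0.0},{"xyz":[0,0,-0.18],"turn":[0,0,0],"claw":0.0},{"xyz":[0.014,-0.05,-0.18],"turn":[0,0,0],"claw":0.0},{"xyz":[0.027,-0.1,-0.18],"turn":[0,0,0],"claw":0.0},{"xyz":[0.04,-0.15,-0.18],"turn":[0,0,0],"claw":0.0},{"xyz":[0.053,-0.2,-0.18],"turn":[0,0,0],"claw":0.0},{"xyz":[0.067,-0.25,-0.18],"turn":[0,0,0],"claw":0.0},{"xyz":[0.08,-0.3,-0.18],"turn":[0,0,0],"claw":0.0},{"xyz":[0.09,-0.33,-0.18],"turn":[0,0,0],"claw":0.0},{"xyz":[0.09,-0.33,-0.18],"turn":[0,0,0],"claw":0.0}]'

```text
time: 4.8
tcp_pos: [0.4923, 0.0981, 0.179]
eef_rot: [-3.12, -0.36, -0.001]
contact_force: [0.6, -0.0, -0.5]
finger_gap: 0.211
grasp_force: 30.0
```

```bash
python3 - <<'E'
from h import *
snap('w4')
E
```

```text
t 4.8 tcp [0.4923 0.0981 0.179 ] [-3.1199 -0.3603 -0.0008] F [ 0.5858 -0.0259 -0.5425] gap 0.211 grip 30.000303983688354
```

View pics/w4.png

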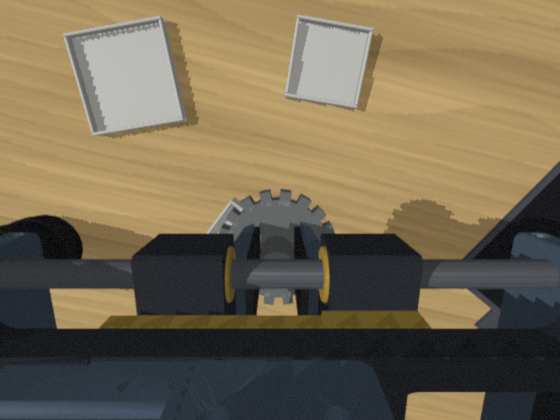

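The gear is held level. The large tray is centred at about (127,76), the medium at (330,61), and the cup is at the left edge, around (40,245). I'll measure here, then take a second view closer.

Call:
step_arm --deltas '[{"xyz":[0.03,-0.05,0],"turn":[0,0,0],"claw":0.0},{"xyz":[0.03,-0.1,0],"turn":[0,0,0],"claw":0.0},{"xyz":[0.03,-0.13,0],"turn":[0,0,0],"claw":0.0},{"xyz":[0.03,-0.13,0],"turn":[0,0,0],"claw":0.0},{"xyz":[0.03,-0.13,0],"turn":[0,0,0],"claw":0.0}]'

```text
time: 5.35
tcp_pos: [0.4924, 0.2009, 0.1788]
eef_rot: [3.12, 0.354, -0.001]
contact_force: [-0.6, -0.8, -0.3]
finger_gap: 0.21
grasp_force: 30.0
```

```bash
cat >> h.py <<'E'
def trays(t,vmax=235):
    im=cv2.imread(f'pics/{t}.png');s=np.load(f'pics/{t}.npy');o={'tcp_pos':s[:3],'eef_rot':s[3:]}
    hsv=cv2.cvtColor(im,cv2.COLOR_BGR2HSV);m=((hsv[...,1]<60)&(hsv[...,2]>85)).astype(np.uint8);m[vmax:]=0
    out=[]
    for g in blobs(cv2.morphologyEx(m,cv2.MORPH_CLOSE,np.ones((7,7))),1200):
        q=cv2.approxPolyDP(cv2.convexHull(g),.04*cv2.arcLength(g,True),True).reshape(-1,2).astype(float)
        if len(q)!=4 or q.min()<2: continue
        W=np.array([plane(ray('wrist',p,o),.012) for p in q]);c=W.mean(0)
        print(t,'corners',q.tolist(),'centre@rim',c[:2],'sides',np.linalg.norm(W-np.roll(W,1,0),axis=1))
        out.append([ray('wrist',p,o) for p in q[np.argsort(np.arctan2(*(W-c)[:,:2].T))]])
    return out
E
python3 - <<'E'
from h import *
o,_=snap('w5')
a=trays('w4');b=trays('w5')
for A in a:
  for B in b:
    T=[tri(p,q) for p,q in zip(A,B)]
    if max(e for _,e in T)<.006: print('tri',np.mean([x for x,_ in T],0),[round(e,4) for _,e in T])
E
```

```text
t 5.35 tcp [0.4924 0.2009 0.1788] [ 3.1204  0.354  -0.0006] F [-0.6184 -0.7845 -0.2926] gap 0.21 grip 29.99978095293045
w4 corners [[160.0, 16.0], [186.0, 120.0], [92.0, 135.0], [63.0, 33.0]] centre@rim [0.5766 0.2667] sides [0.0929 0.0938 0.0964 0.0935]
w4 corners [[298.0, 14.0], [372.0, 27.0], [355.0, 108.0], [284.0, 96.0]] centre@rim [0.6341 0.0812] sides [0.0724 0.0698 0.0726 0.0708]
w5 corners [[267.0, 43.0], [283.0, 143.0], [194.0, 159.0], [171.0, 61.0]] centre@rim [0.5767 0.2673] sides [0.0926 0.093  0.0921 0.0934]
w5 corners [[402.0, 42.0], [476.0, 55.0], [454.0, 131.0], [381.0, 120.0]] centre@rim [0.6337 0.0817] sides [0.0717 0.0721 0.0706 0.0746]
tri [0.5768 0.2671 0.0099] [np.float64(0.0001), np.float64(0.0001), np.float64(0.0002), np.float64(0.0002)]
tri [0.634  0.0816 0.0104] [np.float64(0.0004), np.float64(0.0002), np.float64(0.0004), np.float64(0.0005)]
```

View pics/w5.png

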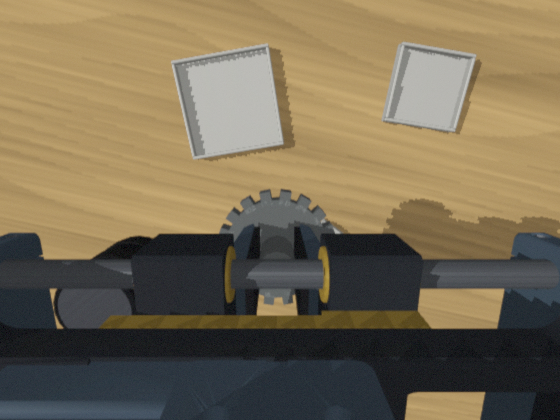

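The large tray measures (0.5767, 0.267) and the medium (0.634, 0.0815), with rim heights around 10–12 mm. The gear is still held. I'll place it now.

Call:
step_arm --deltas '[{"xyz":[0.06,-0.028,0],"turn":[0,0,0],"claw":0.0},{"xyz":[0.1212,-0.0569,0],"turn":[0,0,0],"claw":0.0},{"xyz":[0.1212,-0.0569,0.05],"turn":[0,0,0],"claw":0.0},{"xyz":[0.1212,-0.0569,0.1],"turn":[0,0,0],"claw":0.0},{"xyz":[0.1212,-0.0569,0.14],"turn":[0,0,0],"claw":0.0},{"xyz":[0.1212,-0.0569,0.16],"turn":[0,0,0],"claw":0.0},{"xyz":[0.1212,-0.0569,0.16],"turn":[0,0,0],"claw":0.0}]'

```text
time: 6.1
tcp_pos: [0.5754, 0.2653, 0.0479]
eef_rot: [3.119, 0.35, -0.01]
contact_force: [-1.0, -0.2, -0.8]
finger_gap: 0.21
grasp_force: 30.0
```

```bash
python3 - <<'E'
from h import *
o=robot.get_obs();print(o['tcp_pos'],o['eef_rot'],o['contact_force'],o['grasp_force']);go((.5767,.267,.0355),o)
E
```

```text
[0.5754 0.2653 0.0479] [ 3.1194  0.3505 -0.0098] [-0.9966 -0.1749 -0.7762] 29.999778270721436
move [0.5767 0.267  0.0355] ->units [ 0.0021 -0.0018  0.0155]
```

Call:
step_arm --deltas '[{"xyz":[0,0,0.005],"turn":[0,0,0],"claw":0.0},{"xyz":[0,0,0.01],"turn":[0,0,0],"claw":0.0},{"xyz":[0,0,0.014],"turn":[0,0,0],"claw":0.0},{"xyz":[0,0,0.014],"turn":[0,0,0],"claw":0.0},{"xyz":[0,0,0.014],"turn":[0,0,0],"claw":0.0}]'

```text
time: 6.6
tcp_pos: [0.577, 0.2681, 0.0402]
eef_rot: [-3.121, -0.354, -0.001]
contact_force: [0.2, -0.7, -1.0]
finger_gap: 0.21
grasp_force: 30.0
```

Call:
step_arm --deltas '[{"xyz":[0,0.001,0.003],"turn":[0,0,0],"claw":0.0},{"xyz":[0,0.001,0.006],"turn":[0,0,0],"claw":0.0},{"xyz":[0,0.001,0.006],"turn":[0,0,0],"claw":0.0},{"xyz":[0,0.001,0.006],"turn":[0,0,0],"claw":0.0}]'

```text
time: 7.0
tcp_pos: [0.5771, 0.2673, 0.0353]
eef_rot: [3.122, 0.354, 0.001]
contact_force: [-1.7, 0.0, 3.4]
finger_gap: 0.208
grasp_force: 30.0
```

Touching the floor with 3.4 N. Release and rise.

Call:
step_arm --deltas '[{"xyz":[0,0,0],"turn":[0,0,0],"claw":0.45},{"xyz":[0,0,0],"turn":[0,0,0],"claw":0.45},{"xyz":[0,0,0],"turn":[0,0,0],"claw":0.45},{"xyz":[0,0,0],"turn":[0,0,0],"claw":0.45},{"xyz":[0,0,-0.03],"turn":[0,0,0],"claw":0.45},{"xyz":[0,0,-0.08],"turn":[0,0,0],"claw":0.45},{"xyz":[0,0,-0.14],"turn":[0,0,0],"claw":0.45},{"xyz":[-0.05,0,-0.18],"turn":[0,0,0],"claw":0.45},{"xyz":[-0.1,0.02,-0.18],"turn":[0,0,0],"claw":0.45},{"xyz":[-0.12,0.03,-0.18],"turn":[0,0,0],"claw":0.45},{"xyz":[-0.12,0.03,-0.18],"turn":[0,0,0],"claw":0.45},{"xyz":[-0.12,0.03,-0.18],"turn":[0,0,0],"claw":0.45}]'

```text
time: 8.2
tcp_pos: [0.4893, 0.2226, 0.1793]
eef_rot: [-3.121, -0.353, -0.002]
contact_force: [-0.1, 0.5, 0.5]
finger_gap: 0.453
grasp_force: 0.0
```

```bash
python3 - <<'E'
from h import *
o,_=snap('w6');go((.5395,-.36,.18),o)
E
```

```text
t 8.2 tcp [0.4893 0.2226 0.1793] [-3.1211 -0.3534 -0.0024] F [-0.0901  0.4827  0.4757] gap 0.453 grip 0.0
move [ 0.5395 -0.36    0.18  ] ->units [-0.1017  0.7239 -0.0013]
```

View pics/w6.png

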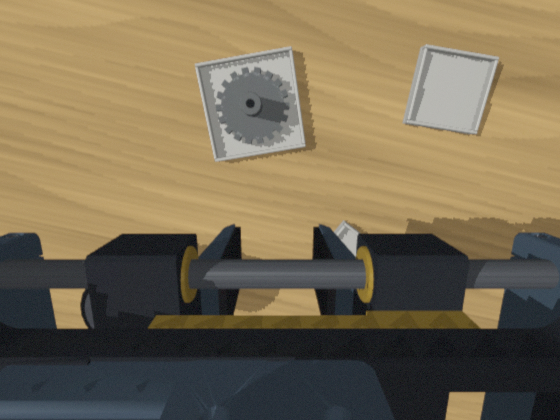

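The large gear lies flat at about (253,106), with the tray centre at about (251,104). On to the medium gear.

Call:
step_arm --deltas '[{"xyz":[-0.1017,0.7239,0],"turn":[0,0,0],"claw":0.45},{"xyz":[-0.1017,0.7239,0],"turn":[0,0,0],"claw":0.45},{"xyz":[-0.1017,0.7239,0],"turn":[0,0,0],"claw":0.45},{"xyz":[-0.1017,0.7239,0],"turn":[0,0,0],"claw":0.45},{"xyz":[-0.1017,0.7239,0],"turn":[0,0,0],"claw":0.45},{"xyz":[-0.1017,0.7239,0],"turn":[0,0,0],"claw":0.45},{"xyz":[-0.1017,0.7239,0],"turn":[0,0,0],"claw":0.45},{"xyz":[-0.1017,0.7239,0],"turn":[0,0,0],"claw":0.45},{"xyz":[-0.1017,0.7239,0],"turn":[0,0,0],"claw":0.45},{"xyz":[-0.1017,0.7239,0],"turn":[0,0,0],"claw":0.45},{"xyz":[-0.1017,0.7239,0],"turn":[0,0,0],"claw":0.45},{"xyz":[-0.1017,0.7239,0],"turn":[0,0,0],"claw":0.45}]'

```text
time: 9.45
tcp_pos: [0.5402, -0.3642, 0.1779]
eef_rot: [3.121, 0.351, 0.0]
contact_force: [0.4, -0.0, 0.2]
finger_gap: 0.452
grasp_force: 0.0
```

Call:
step_arm --deltas '[{"xyz":[0,0,0],"turn":[0,0,0],"claw":0.45},{"xyz":[0,0,0.05],"turn":[0,0,0],"claw":0.45},{"xyz":[0,0,0.085],"turn":[0,0,0],"claw":0.45},{"xyz":[0,0,0.085],"turn":[0,0,0],"claw":0.45},{"xyz":[0,0,0.085],"turn":[0,0,0],"claw":0.45},{"xyz":[0,0,0.085],"turn":[0,0,0],"claw":0.45}]'

```text
time: 10.05
tcp_pos: [0.5406, -0.3607, 0.1127]
eef_rot: [3.119, 0.355, 0.004]
contact_force: [0.7, 0.0, 0.2]
finger_gap: 0.447
grasp_force: 0.0
```

```bash
python3 - <<'E'
from h import *
o,_=snap('w7');go((.5395,-.36,.036),o)
E
```

```text
t 10.05 tcp [ 0.5406 -0.3607  0.1127] [3.1192 0.3546 0.0042] F [0.7073 0.0157 0.1549] gap 0.447 grip 0.0
move [ 0.5395 -0.36    0.036 ] ->units [-0.0014 -0.0014  0.0959]
```

View pics/w7.png

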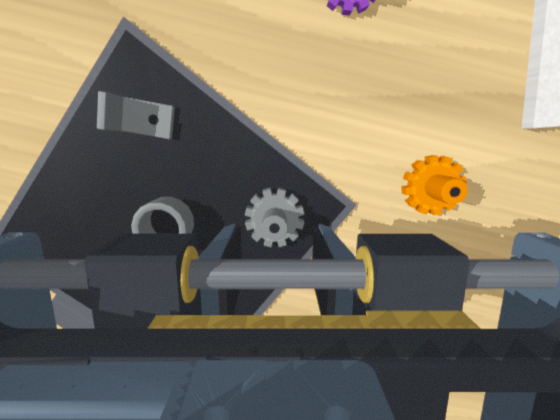

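The medium hub bore at (274,228) is centred between the fingers, and the tube at (162,222) is clear of the left finger. Descend and grip.

Call:
step_arm --deltas '[{"xyz":[-0.001,-0.001,0.04],"turn":[0,0,0],"claw":0.45},{"xyz":[-0.001,-0.001,0.08],"turn":[0,0,0],"claw":0.45},{"xyz":[-0.001,-0.001,0.0955],"turn":[0,0,0],"claw":0.45},{"xyz":[-0.001,-0.001,0.0955],"turn":[0,0,0],"claw":0.45},{"xyz":[-0.001,-0.001,0.0955],"turn":[0,0,0],"claw":0.0},{"xyz":[-0.001,-0.001,0.0955],"turn":[0,0,0],"claw":0.0},{"xyz":[-0.001,-0.001,0.0955],"turn":[0,0,0],"claw":0.0},{"xyz":[-0.001,-0.001,0.0955],"turn":[0,0,0],"claw":0.0},{"xyz":[-0.001,-0.001,0.0955],"turn":[0,0,0],"claw":0.0},{"xyz":[-0.001,-0.001,0.0955],"turn":[0,0,0],"claw":0.0}]'

```text
time: 11.1
tcp_pos: [0.539, -0.3602, 0.0362]
eef_rot: [3.12, 0.354, 0.004]
contact_force: [-1.1, -0.4, 6.6]
finger_gap: 0.208
grasp_force: 30.0
```

```bash
python3 - <<'E'
from h import *
o=robot.get_obs();go((.634,.0815,.18),o)
E
```

```text
move [0.634  0.0815 0.18  ] ->units [ 0.2396 -0.5112 -0.1804]
```

Call:
step_arm --deltas '[{"xyz":[0,0,-0.03],"turn":[0,0,0],"claw":0.0},{"xyz":[0,0,-0.08],"turn":[0,0,0],"claw":0.0},{"xyz":[0,0,-0.14],"turn":[0,0,0],"claw":0.0},{"xyz":[0,0,-0.18],"turn":[0,0,0],"claw":0.0},{"xyz":[0.0235,-0.05,-0.18],"turn":[0,0,0],"claw":0.0},{"xyz":[0.047,-0.1,-0.18],"turn":[0,0,0],"claw":0.0},{"xyz":[0.07,-0.15,-0.18],"turn":[0,0,0],"claw":0.0},{"xyz":[0.094,-0.2,-0.18],"turn":[0,0,0],"claw":0.0},{"xyz":[0.117,-0.25,-0.18],"turn":[0,0,0],"claw":0.0},{"xyz":[0.141,-0.3,-0.18],"turn":[0,0,0],"claw":0.0},{"xyz":[0.164,-0.35,-0.18],"turn":[0,0,0],"claw":0.0},{"xyz":[0.188,-0.4,-0.18],"turn":[0,0,0],"claw":0.0}]'

```text
time: 12.3
tcp_pos: [0.613, -0.0124, 0.1787]
eef_rot: [3.121, 0.354, -0.0]
contact_force: [0.4, -0.8, 0.3]
finger_gap: 0.21
grasp_force: 30.0
```

Call:
step_arm --deltas '[{"xyz":[0.023,-0.05,0],"turn":[0,0,0],"claw":0.0},{"xyz":[0.045,-0.095,0],"turn":[0,0,0],"claw":0.0},{"xyz":[0.052,-0.111,0],"turn":[0,0,0],"claw":0.0},{"xyz":[0.052,-0.111,0.05],"turn":[0,0,0],"claw":0.0},{"xyz":[0.052,-0.111,0.1],"turn":[0,0,0],"claw":0.0},{"xyz":[0.052,-0.111,0.14],"turn":[0,0,0],"claw":0.0},{"xyz":[0.052,-0.111,0.16],"turn":[0,0,0],"claw":0.0},{"xyz":[0.052,-0.111,0.16],"turn":[0,0,0],"claw":0.0},{"xyz":[0.052,-0.111,0.16],"turn":[0,0,0],"claw":0.0}]'

```text
time: 13.2
tcp_pos: [0.6341, 0.0812, 0.051]
eef_rot: [3.121, 0.353, 0.001]
contact_force: [-0.5, -0.1, -0.1]
finger_gap: 0.212
grasp_force: 30.0
```

```bash
python3 - <<'E'
from h import *
o=robot.get_obs();print(o['tcp_pos']);go((.634,.0815,.0355),o)
E
```

```text
[0.6341 0.0812 0.051 ]
move [0.634  0.0815 0.0355] ->units [-0.     -0.0004  0.0193]
```

Call:
step_arm --deltas '[{"xyz":[0,0,0.006],"turn":[0,0,0],"claw":0.0},{"xyz":[0,0,0.012],"turn":[0,0,0],"claw":0.0},{"xyz":[0,0,0.017],"turn":[0,0,0],"claw":0.0},{"xyz":[0,0,0.0195],"turn":[0,0,0],"claw":0.0},{"xyz":[0,0,0.0195],"turn":[0,0,0],"claw":0.0},{"xyz":[0,0,0.0195],"turn":[0,0,0],"claw":0.0}]'

```text
time: 13.8
tcp_pos: [0.6337, 0.0817, 0.0352]
eef_rot: [3.121, 0.354, 0.0]
contact_force: [-0.9, -0.4, 3.0]
finger_gap: 0.209
grasp_force: 30.0
```

Call:
step_arm --deltas '[{"xyz":[0,0,0],"turn":[0,0,0],"claw":0.45},{"xyz":[0,0,0],"turn":[0,0,0],"claw":0.45},{"xyz":[0,0,0],"turn":[0,0,0],"claw":0.45},{"xyz":[0,0,0],"turn":[0,0,0],"claw":0.45},{"xyz":[0,0,-0.03],"turn":[0,0,0],"claw":0.45},{"xyz":[0,0,-0.08],"turn":[0,0,0],"claw":0.45},{"xyz":[0,0,-0.14],"turn":[0,0,0],"claw":0.45},{"xyz":[-0.05,0,-0.18],"turn":[0,0,0],"claw":0.45},{"xyz":[-0.11,0,-0.21],"turn":[0,0,0],"claw":0.45},{"xyz":[-0.17,0,-0.21],"turn":[0,0,0],"claw":0.45},{"xyz":[-0.23,0,-0.21],"turn":[0,0,0],"claw":0.45},{"xyz":[-0.27,0,-0.21],"turn":[0,0,0],"claw":0.45}]'

```text
time: 15.0
tcp_pos: [0.4197, 0.0329, 0.2029]
eef_rot: [3.121, 0.354, -0.002]
contact_force: [-0.3, 0.5, 0.3]
finger_gap: 0.452
grasp_force: 0.0
```

Call:
step_arm --deltas '[{"xyz":[0,0,0],"turn":[0,0,0],"claw":0.45},{"xyz":[0,0,0],"turn":[0,0,0],"claw":0.45}]'

```text
time: 15.2
tcp_pos: [0.4235, 0.0333, 0.2035]
eef_rot: [3.121, 0.353, 0.003]
contact_force: [0.5, 0.3, -0.2]
finger_gap: 0.451
grasp_force: 0.0
```

```bash
python3 - <<'E'
from h import *
o,_=snap('w8');trays('w8');go((.4137,-.303,.18),o)
E
```

```text
t 15.2 tcp [0.4235 0.0333 0.2035] [3.1215 0.3534 0.0035] F [ 0.4975  0.2881 -0.1517] gap 0.451 grip 0.0
w8 corners [[186.0, 121.0], [230.0, 152.0], [201.0, 192.0], [159.0, 162.0]] centre@rim [0.4461 0.1307] sides [0.0543 0.0563 0.056  0.0556]
move [ 0.4137 -0.303   0.18  ] ->units [-0.106   0.407   0.0294]
```

View pics/w8.png

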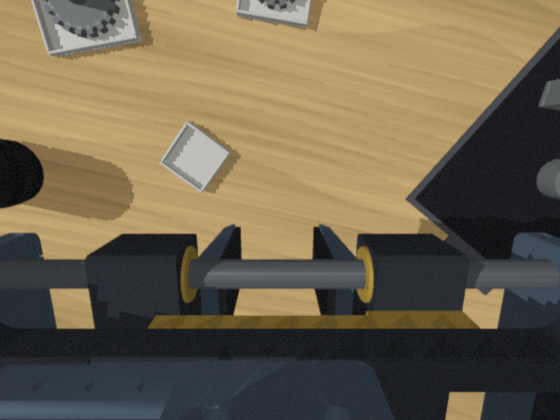

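The small tray at about (195,157) measures (0.446, 0.131), which agrees with the top view. The medium gear is in its tray at the top edge. Next is the small gear.

Call:
step_arm --deltas '[{"xyz":[-0.106,0.407,0.03],"turn":[0,0,0],"claw":0.45},{"xyz":[-0.106,0.407,0.03],"turn":[0,0,0],"claw":0.45},{"xyz":[-0.106,0.407,0.03],"turn":[0,0,0],"claw":0.45},{"xyz":[-0.106,0.407,0.03],"turn":[0,0,0],"claw":0.45},{"xyz":[-0.106,0.407,0.03],"turn":[0,0,0],"claw":0.45},{"xyz":[-0.106,0.407,0.03],"turn":[0,0,0],"claw":0.45},{"xyz":[-0.106,0.407,0.03],"turn":[0,0,0],"claw":0.45},{"xyz":[-0.106,0.407,0.115],"turn":[0,0,0],"claw":0.45},{"xyz":[-0.106,0.407,0.115],"turn":[0,0,0],"claw":0.45},{"xyz":[-0.106,0.407,0.115],"turn":[0,0,0],"claw":0.45},{"xyz":[-0.106,0.407,0.115],"turn":[0,0,0],"claw":0.45},{"xyz":[-0.106,0.407,0.115],"turn":[0,0,0],"claw":0.45}]'

```text
time: 16.45
tcp_pos: [0.4151, -0.3037, 0.1122]
eef_rot: [3.119, 0.355, 0.004]
contact_force: [-0.5, -0.4, -0.3]
finger_gap: 0.45
grasp_force: 0.0
```

```bash
python3 - <<'E'
from h import *
o,_=snap('w9');go((.4137,-.303,.036),o)
E
```

```text
t 16.45 tcp [ 0.4151 -0.3037  0.1122] [3.1192 0.3546 0.0036] F [-0.4722 -0.4457 -0.2848] gap 0.45 grip 0.0
move [ 0.4137 -0.303   0.036 ] ->units [-0.0017 -0.0015  0.0953]
```

View pics/w9.png

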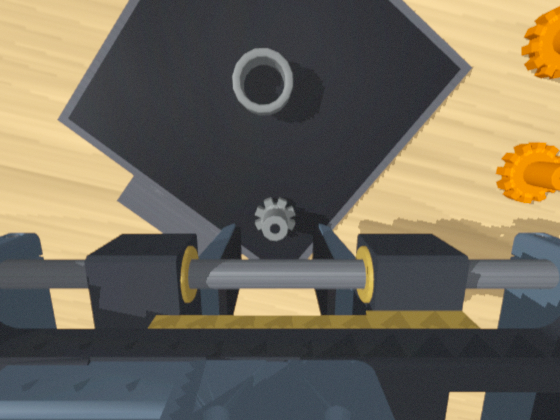

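The small hub bore is at (275,229), centred between the fingers. Descend and grip.

Call:
step_arm --deltas '[{"xyz":[-0.001,-0.001,0.04],"turn":[0,0,0],"claw":0.45},{"xyz":[-0.001,-0.001,0.08],"turn":[0,0,0],"claw":0.45},{"xyz":[-0.001,-0.001,0.095],"turn":[0,0,0],"claw":0.45},{"xyz":[-0.001,-0.001,0.095],"turn":[0,0,0],"claw":0.45},{"xyz":[-0.001,-0.001,0.095],"turn":[0,0,0],"claw":0.0},{"xyz":[-0.001,-0.001,0.095],"turn":[0,0,0],"claw":0.0},{"xyz":[-0.001,-0.001,0.095],"turn":[0,0,0],"claw":0.0},{"xyz":[-0.001,-0.001,0.095],"turn":[0,0,0],"claw":0.0},{"xyz":[-0.001,-0.001,0.095],"turn":[0,0,0],"claw":0.0},{"xyz":[-0.001,-0.001,0.095],"turn":[0,0,0],"claw":0.0}]'

```text
time: 17.5
tcp_pos: [0.4134, -0.303, 0.0362]
eef_rot: [3.12, 0.354, 0.003]
contact_force: [-1.0, 0.4, 6.5]
finger_gap: 0.216
grasp_force: 30.0
```

```bash
python3 - <<'E'
from h import *
o=robot.get_obs();go((.446,.131,.18),o)
E
```

```text
move [0.446 0.131 0.18 ] ->units [ 0.1615 -0.5192 -0.1806]
```

Call:
step_arm --deltas '[{"xyz":[0,0,-0.03],"turn":[0,0,0],"claw":0.0},{"xyz":[0,0,-0.08],"turn":[0,0,0],"claw":0.0},{"xyz":[0,0,-0.14],"turn":[0,0,0],"claw":0.0},{"xyz":[0,0,-0.18],"turn":[0,0,0],"claw":0.0},{"xyz":[0.0155,-0.05,-0.18],"turn":[0,0,0],"claw":0.0},{"xyz":[0.031,-0.1,-0.18],"turn":[0,0,0],"claw":0.0},{"xyz":[0.047,-0.15,-0.18],"turn":[0,0,0],"claw":0.0},{"xyz":[0.062,-0.2,-0.18],"turn":[0,0,0],"claw":0.0},{"xyz":[0.078,-0.25,-0.18],"turn":[0,0,0],"claw":0.0},{"xyz":[0.093,-0.3,-0.18],"turn":[0,0,0],"claw":0.0},{"xyz":[0.109,-0.35,-0.18],"turn":[0,0,0],"claw":0.0},{"xyz":[0.124,-0.4,-0.18],"turn":[0,0,0],"claw":0.0}]'

```text
time: 18.7
tcp_pos: [0.4374, 0.0334, 0.1792]
eef_rot: [3.121, 0.354, 0.001]
contact_force: [0.6, -0.4, -0.1]
finger_gap: 0.209
grasp_force: 30.0
```

Call:
step_arm --deltas '[{"xyz":[0.016,-0.05,0],"turn":[0,0,0],"claw":0.0},{"xyz":[0.031,-0.1,0],"turn":[0,0,0],"claw":0.0},{"xyz":[0.0375,-0.119,0],"turn":[0,0,0],"claw":0.0},{"xyz":[0.0375,-0.119,0],"turn":[0,0,0],"claw":0.0},{"xyz":[0.0375,-0.119,0.05],"turn":[0,0,0],"claw":0.0},{"xyz":[0.0375,-0.119,0.1],"turn":[0,0,0],"claw":0.0},{"xyz":[0.0375,-0.119,0.14],"turn":[0,0,0],"claw":0.0},{"xyz":[0.0375,-0.119,0.16],"turn":[0,0,0],"claw":0.0},{"xyz":[0.0375,-0.119,0.16],"turn":[0,0,0],"claw":0.0},{"xyz":[0.0375,-0.119,0.16],"turn":[0,0,0],"claw":0.0}]'

```text
time: 19.7
tcp_pos: [0.4458, 0.1306, 0.0514]
eef_rot: [3.122, 0.353, 0.0]
contact_force: [-0.7, -0.4, -0.8]
finger_gap: 0.213
grasp_force: 30.0
```

```bash
python3 - <<'E'
from h import *
o=robot.get_obs();go((.446,.1315,.0355),o)
E
```

```text
move [0.446  0.1315 0.0355] ->units [ 0.0005 -0.0011  0.0198]
```

Call:
step_arm --deltas '[{"xyz":[0,-0.001,0.006],"turn":[0,0,0],"claw":0.0},{"xyz":[0,-0.001,0.012],"turn":[0,0,0],"claw":0.0},{"xyz":[0,-0.001,0.017],"turn":[0,0,0],"claw":0.0},{"xyz":[0,-0.001,0.0195],"turn":[0,0,0],"claw":0.0},{"xyz":[0,-0.001,0.0195],"turn":[0,0,0],"claw":0.0},{"xyz":[0,-0.001,0.0195],"turn":[0,0,0],"claw":0.0}]'

```text
time: 20.3
tcp_pos: [0.4454, 0.1321, 0.0353]
eef_rot: [3.121, 0.354, 0.0]
contact_force: [0.2, 0.4, 0.1]
finger_gap: 0.21
grasp_force: 30.0
```

Call:
step_arm --deltas '[{"xyz":[0,0,0.001],"turn":[0,0,0],"claw":0.0},{"xyz":[0,0,0.001],"turn":[0,0,0],"claw":0.0}]'

```text
time: 20.5
tcp_pos: [0.4454, 0.1321, 0.0352]
eef_rot: [3.122, 0.354, 0.0]
contact_force: [-1.3, 0.2, 7.8]
finger_gap: 0.212
grasp_force: 30.0
```

Contact. Release, rise, and back away toward the sheet side so the top camera sees everything.

Call:
step_arm --deltas '[{"xyz":[0,0,0],"turn":[0,0,0],"claw":0.45},{"xyz":[0,0,0],"turn":[0,0,0],"claw":0.45},{"xyz":[0,0,0],"turn":[0,0,0],"claw":0.45},{"xyz":[0,0,0],"turn":[0,0,0],"claw":0.45},{"xyz":[0,0,-0.03],"turn":[0,0,0],"claw":0.45},{"xyz":[0,0,-0.08],"turn":[0,0,0],"claw":0.45},{"xyz":[0,0,-0.14],"turn":[0,0,0],"claw":0.45},{"xyz":[0,0.02,-0.2],"turn":[0,0,0],"claw":0.45},{"xyz":[-0.03,0.07,-0.22],"turn":[0,0,0],"claw":0.45},{"xyz":[-0.06,0.13,-0.22],"turn":[0,0,0],"claw":0.45},{"xyz":[-0.08,0.19,-0.22],"turn":[0,0,0],"claw":0.45},{"xyz":[-0.1,0.22,-0.22],"turn":[0,0,0],"claw":0.45}]'

```text
time: 21.7
tcp_pos: [0.4065, -0.0599, 0.2108]
eef_rot: [3.121, 0.352, 0.002]
contact_force: [0.2, 0.2, -0.2]
finger_gap: 0.451
grasp_force: 0.0
```

Call:
step_arm --deltas '[{"xyz":[0,0,0],"turn":[0,0,0],"claw":0.45},{"xyz":[0,0,0],"turn":[0,0,0],"claw":0.45},{"xyz":[0,0,0],"turn":[0,0,0],"claw":0.45}]'

```text
time: 22.0
tcp_pos: [0.407, -0.0566, 0.2105]
eef_rot: [-3.121, -0.355, -0.0]
contact_force: [-1.0, -0.2, -0.5]
finger_gap: 0.447
grasp_force: 0.0
```

```bash
python3 - <<'E'
from h import *
a=robot.read_camera('top')[:,:,::-1];b=robot.read_camera('scene')[:,:,::-1]
A=cv2.resize(a[180:330,80:280],None,fx=3,fy=3);B=cv2.resize(b[150:300,300:500],None,fx=2,fy=2)
C=np.zeros((450,800,3),np.uint8);C[:,:600]=A;cv2.imwrite('pics/end.png',C[:,:600]);cv2.imwrite('pics/endscene.png',np.hstack([b[150:300,120:280].repeat(2,0).repeat(2,1),B]))
E
```

```text
(no output)
```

View pics/end.png

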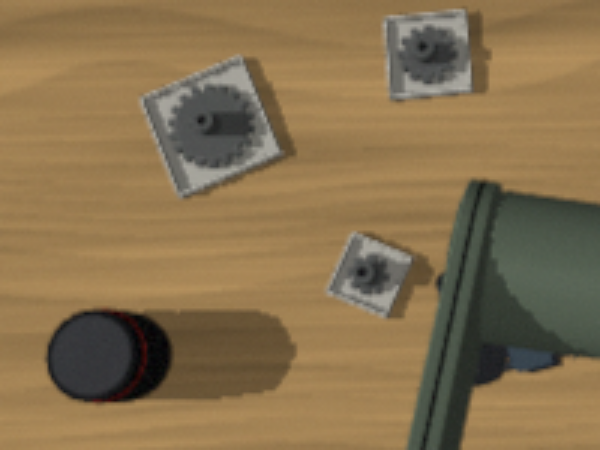

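View pics/endscene.png

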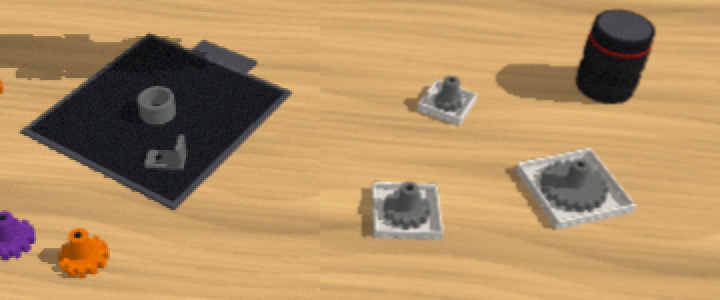

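All three gears lie flat and centred in their trays: large at (213,125), medium at (428,55) and small at (370,273) in the top crop. The cup, tube and bracket look unmoved. Handing in.

```bash
python3 -c "
from bench import robot
print(robot.sign_off())"
```

```text
the job is handed in; nothing more can be done
None
```

I set all three gears flat in their matching trays and handed the job in at about 22 s; the final pictures show the bracket, tube and cup where they were, but sign-off returned no verdict.

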